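Stop a bench tester from rocking with a wedge

TASK

The black tester on the bench rocks because its front-left foot (on the side facing the robot, left as seen from the robot) is too short. Without picking anything up, push the wooden wedge, thin end first, under that foot until the wedge carries it and the tester stands firm and still level. Then let go of the wedge and press down firmly with the fingertips on the tester's top at that corner to check that it no longer rocks, and move clear; leave the other things where they are.

Things in the scene. Friction and masses are not known exactly. Their poses are not given: they have to be found in the camera images.
- tester: Loose black box, orange trim, 200 (x) by 260 (y) mm, about 2.6 kg. Origin: under its centre at bench level; x points to its rear, away from the robot, y to its left, z up. Underside 22 mm, flat top 82 mm above the bench; sockets up to 116 mm high on the rear of the top, front-left part bare. Domed rubber feet, 20 mm diameter, at x = +-78, y = +-105 mm. It stands level on the three good feet.
- short_foot (a point): Lowest point of the short foot, front left (x = -78, y = +105 mm in the tester's frame), 9 mm above the bench, 22 mm behind the tester's front face. Axes as the tester's. An upward force here of up to about 7 N leaves the tester level; more raises the corner.
- corner_top (a point): The point on the tester's flat top straight above the short foot, 82 mm above the bench: press here, with about 7 N. Without the wedge, about 5 N here tips the tester; once seated, the wedge bears the press.
- wedge: Loose plain wooden wedge, 120 long (x), 44 wide (y) mm, 100 g, flat on the bench in front of the short foot. Its top slopes evenly from 19 mm high at the thick end (x = -60) to 2 mm at the thin end (x = +60). Origin: centre of the underside; x points to the thin end. At the start its line may miss the foot by up to 6 cm: turn or shift it first by nudging its sides (e.g. the tail).
- wedge_back (a point): Centre of the wedge's thick end face (44 mm wide, 19 mm high), 9.5 mm above the bench: the face to push on. Axes as the wedge's. Free sliding takes about 1 N. The slope first meets the foot when the foot is at about x = +12 mm in the wedge's frame (48 mm past the thin end); stop when the push has risen by about 5 N.
- packing: Bystander: flat wooden packing block 100 x 45 x 18 mm, lying to the right of the wedge. Origin: centre of its underside.
- cap_a: Bystander: aluminium capacitor can, 42 mm in diameter, 66 mm high, standing in front of the tester to the right. Origin: centre of its underside.
- cap_b: Bystander: another such can, 42 x 66 mm. Origin: centre of its underside.
- driver: Bystander: screwdriver lying to the left of the wedge. Origin: under its middle.
- tape: Bystander: roll of yellow tape lying flat, 90 mm in diameter, 25 mm high. Origin: centre of its underside.
- spray: Bystander: red spray can, 62 mm in diameter, 190 mm high, standing at the left. Origin: centre of its underside.
- spanner: Bystander: spanner lying at the right, near the robot. Origin: under its middle.
Mind the look-alikes: they are no part of the job. What is shaped like the wedge but green, pink or turquoise is not meant.

How it is judged:
By the outcome, as a careful person would: the job done as asked, in the order asked, and still so for the second after the job is handed in, with the robot touching nothing.
It also fails if it takes over 69 s, if anything falls off the work surface, if the arm or the gripper's body presses on something with over 40 N, if the wrist force passes 120 N, or if a joint passes its speed limit or range.

ROBOT

A 6-joint arm with a two-finger parallel gripper is mounted at the origin on the work surface. World frame = base frame: x ahead of the robot, y to its left, z up, the work surface at z = 0. Lengths are in mm, angles in rad, forces in N, time in s.
With the tool pointing down it reaches from about 275 to 1000 mm from the base axis. Payload 8.4 kg.
Tool frame: the origin (TCP) lies midway between the tips of the shut fingers; the grasp point (between the pads) lies 19 mm behind it; z points along the fingers, y is the line along which they close (so a half turn about z gives the same grasp; the last joint's range is limited). The gripper opens to 85 mm and grips with 20 to 120 N. Pads are 22 mm wide; open, the fingers measure 114 mm over their backs; the gripper's body (76 mm by 85 mm) begins 54 mm behind the grasp point. The pads swing forward as they close: fully open they stand 13 mm farther back than shut.
Start: joints at [1.267, 0.353, 1.633, -0, 1.155, -0.002], TCP at [185.773, 596.755, 231.281] pointing down, gripper open.
Joint ranges: [-2.63, 2.63], [-0.92, 2.1], [0.06, 2.66], [-1.3, 4.44], [0, 2.69], [-3.02, 3.02]. Speed limits (rad/s): [2.22, 2.22, 2.79, 3.14, 3.14, 3.14].

INTERFACE

Orientations are given as [roll, pitch, yaw] about the fixed x, y, z axes, in that order (R = Rz(yaw) Ry(pitch) Rx(roll)).
In Python, from rig import r gives the robot as it stands.
- The arm moves only by the shell command python3 -m inch 'ROWS' [OPENING] [FORCE]. ROWS is JSON, a list that holds one entry, the list of rows, each a list of 6 numbers: the shift along the tool's x, y, z scaled (see below), then the turn, a rotation vector about the tool's x, y, z scaled (see below). In form: [[[tx, ty, tz, wx, wy, wz], ...]]. A call has 1 to 8 rows; each row is the pose to reach, as a shift and turn from the pose commanded when the call began, along the tool's axes at that moment, turning the shorter way round; what a row does not reach only later rows make up. The controller multiplies each number of a shift by 20 cm and each number of a turn by pi rad. A row lasts 1/12 s, in which the tool goes at most 41.7 mm and 7.16 degrees, less where a joint would pass 70% of its speed; a pose out of reach is approached as far as the arm can. A call with a number of a shift or a turn outside -1 to 1 is refused whole. A call with a gripper value outside its range is refused whole. OPENING is the gripper's target within -1 to 1 (fully open at 1, half-way at 0, shut at -1), set as the call begins (- or left out, the last holds). The fingers move at their own pace and stop on an object; FORCE is the grip in N (left out, the last holds). Time passes only in rows, so rows that repeat a pose let the fingers close. It gives the time, the measured TCP pose, the force, the opening and the grip force at its end, in the units of the state.
- r.sense(): the state, without advancing time (a new reading comes with each control period).
- r.grab_frame(name): name is "scene" or "top"; returns the picture (480x640x3 uint8, red, green, blue); there is no depth.
- r.camera_info(name): a dict with "K" (3x3 intrinsics, pixels), "distortion" ([k1, k2, p1, p2, k3] as OpenCV has them; the pictures are not rectified), "rvec" (rotation vector, rad) and "tvec" (3), from world to camera coordinates, as OpenCV has them. Camera axes: x right, y down, z forward; pixel columns grow to the right and rows downward; lengths in mm; the calibration is good to about 2 mm. A picture is of the moment at which its call begins. camera_info takes no time and is no camera call.
- r.sign_off(): hands the job in; it is judged then, once.
The state is a dict: "clock": time; "qpos": joint angles; "qvel": joint speeds; "joint_efforts": joint torques, N m; "eef_pos": TCP position; "tcp_rot": TCP orientation; "contact_force": force on the tool from outside, world axes, zero at the start; "wrist_torque": the same for the moment, N m; "opening": opening from 0.0 (shut) to 1.0 (fully open); "grasp_force": force on a finger pad.
Only numpy, scipy, OpenCV 4.12 (cv2) and the standard library are available. Lean on these libraries where they do the work, as an engineer would, in place of code of your own. Each camera call takes 0.05 s, during which the arm holds its last target. There are 200 camera calls.

## Working session

There is one attempt and no reset: what is moved stays moved. The work goes in short steps, Python scripts to look and compute and a shell command to move; the robot and the scene stay as the last step left them, time stands still between calls to the robot, and variables do not carry over. Pictures are saved under pics/ and viewed, at most 10 in all, crops included, and the job is handed in when it is done.

```bash
mkdir -p pics; ls; python3 - <<'E'
from rig import r
import cv2
for n in("scene","top"):
    cv2.imwrite(f"pics/{n}0.png",r.grab_frame(n)[:,:,::-1])
    print(r.camera_info(n))
s=r.sense();print(s)
E
```

```text
pics
{'K': array([[484.96163458,   0.        , 324.70217208],
       [  0.        , 484.96163458, 240.26129783],
       [  0.        ,   0.        ,   1.        ]]), 'distortion': array([0.00928464, 0.        , 0.        , 0.        , 0.        ]), 'rvec': array([ 0.88107962,  2.45996436, -1.13420248]), 'tvec': array([ 438.89171154, -137.45990597, 1302.60235119])}
{'K': array([[521.58723914,   0.        , 325.44960864],
       [  0.        , 521.58723914, 241.47668186],
       [  0.        ,   0.        ,   1.        ]]), 'distortion': array([0.03030433, 0.        , 0.        , 0.        , 0.        ]), 'rvec': array([ 2.14615862, -2.16091562,  0.12659316]), 'tvec': array([ -13.63760348,  531.02015061, 1394.41151988])}
{'clock': 0.1, 'qpos': array([ 1.26659152e+00,  3.53598069e-01,  1.63407360e+00,  1.85426962e-05,
        1.15523583e+00, -2.39285927e-03]), 'qvel': array([-2.17610391e-05, -1.21361551e-03, -1.93193841e-03,  1.62923101e-03,
       -8.15284709e-05, -1.52683375e-04]), 'joint_efforts': array([-1.79088158e-03, -6.06354189e+01, -3.42818356e+01, -3.12354132e-05,
        4.05525294e-03, -1.46435968e-05]), 'eef_pos': array([185.63735662, 596.32416126, 230.61887336]), 'tcp_rot': array([-3.14027786e+00, -2.01008441e-05,  2.83977319e+00]), 'contact_force': array([ 0.04326157,  0.70763012, -0.4438529 ]), 'wrist_torque': array([ 0.01522132, -0.02557205, -0.0083508 ]), 'grasp_force': 0.0, 'opening': 0.9998910689396732}
```

View pics/top0.png

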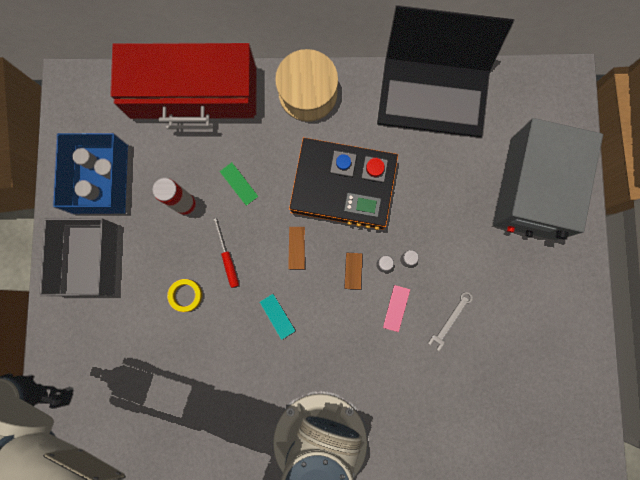

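View pics/scene0.png

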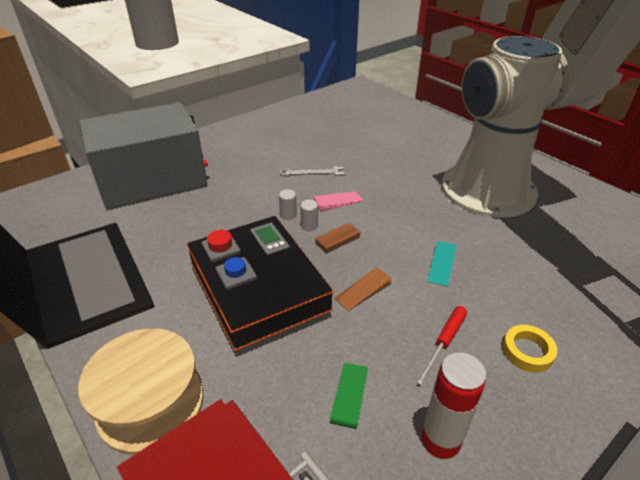

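The top view shows the tester at about (344,184), the wedge at (297,248), the packing block at (354,271) and the caps at (386,264) and (411,258). I'll enlarge the area around the wedge.

```bash
python3 - <<'E'
import cv2
a=cv2.imread("pics/top0.png")[130:300,270:420]
b=cv2.imread("pics/scene0.png")[205:355,180:400]
cv2.imwrite("pics/c1.png",cv2.resize(a[:,:],None,fx=3.5,fy=3.5,interpolation=cv2.INTER_CUBIC))
E
cat > h.py <<'E'
import numpy as np,cv2
from rig import r
def px2w(n,uv,z):
    c=r.camera_info(n);R=cv2.Rodrigues(c["rvec"])[0]
    u=cv2.undistortPoints(np.float64(uv).reshape(-1,1,2),c["K"],c["distortion"]).reshape(-1,2)
    d=np.c_[u,np.ones(len(u))]@R; o=-R.T@c["tvec"]
    z=np.broadcast_to(z,len(u))
    return o+d*((z-o[2])/d[:,2])[:,None]
def w2px(n,P):
    c=r.camera_info(n)
    return cv2.projectPoints(np.float64(P).reshape(-1,1,3),c["rvec"],c["tvec"],c["K"],c["distortion"])[0].reshape(-1,2)
E
```

```text
(no output)
```

View pics/c1.png

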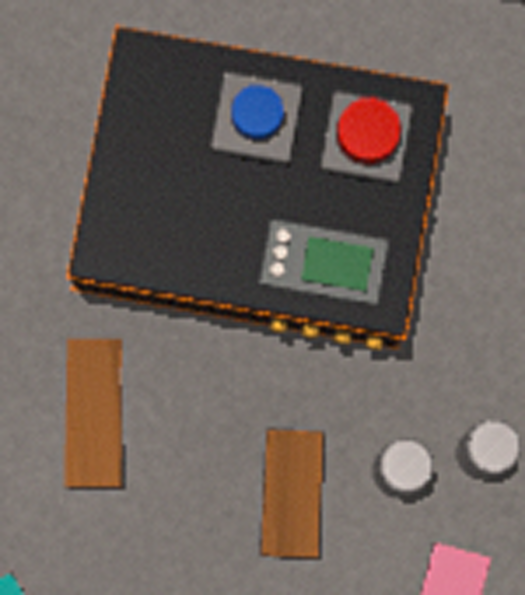

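```bash
python3 - <<'E'
from h import *
np.set_printoptions(precision=1,suppress=True)
c=lambda L:np.array(L)/3.5+[270-.36,130-.36]
T=px2w("top",c([(117,27),(446,86),(407,340),(70,277)]),82.)
print(T)
m=T[:,:2].mean(0);ym=((T[0]-T[1])+(T[3]-T[2]));xm=((T[0]-T[3])+(T[1]-T[2]))
ty=np.arctan2(-ym[0],ym[1]);tx=np.arctan2(xm[1],xm[0]);print("tester",m,ty,tx,np.linalg.norm(ym)/2,np.linalg.norm(xm)/2)
y=(ty*260+tx*200)/460
R=np.array([[np.cos(y),-np.sin(y)],[np.sin(y),np.cos(y)]])
foot=m+R@[-78,105];print("yaw",y,"foot",foot,"front-left corner",m+R@[-100,130])
W=px2w("top",c([(67,339),(121,339),(123,487),(65,487)]),[2,2,19,19])
W0=px2w("top",c([(67,339),(121,339),(123,487),(65,487)]),[2,2,0,0])
print("wedge",W,W0[2:])
d=(W[0]+W[1]-W[2]-W[3])/2;print("yaw",np.arctan2(d[1],d[0]),np.linalg.norm(d),np.linalg.norm((W0[0]+W0[1]-W0[2]-W0[3])/2))
print("pack",px2w("top",c([(267,429),(324,431),(320,556),(261,555)]),18.))
print("driver tip/handle",px2w("top",[(216,220),(223,252),(232,254),(238,287)],10.))
s=r.sense();print(s["eef_pos"],s["tcp_rot"])
E
```

```text
[[ 809.4   41.2   82. ]
 [ 760.1 -211.9   82. ]
 [ 562.8 -178.    82. ]
 [ 613.3   77.2   82. ]]
tester [686.4 -67.9] -0.19359076991950072 -0.17600265991459765 259.01622273361176 199.79094428035444
yaw -0.18594376556954287 foot [629.1  49.7] front-left corner [612.2  78.4]
wedge [[578.   85.6   2. ]
 [577.6  42.3   2. ]
 [457.5  40.1  19. ]
 [457.8  85.6  19. ]] [[458.9  41.    0. ]
 [459.2  87.1   0. ]]
yaw 0.009471132258853415 121.32828741190035 118.75582429571121
pack [[ 502.6  -73.5   18. ]
 [ 500.7 -118.3   18. ]
 [ 402.6 -113.7   18. ]
 [ 403.7  -67.6   18. ]]
driver tip/handle [[596.6 288.6  10. ]
 [506.5 267.4  10. ]
 [500.7 242.4  10. ]
 [409.3 224.4  10. ]]
[185.6 596.3 230.6] [-3.1 -0.   2.8]
```

Foot is at about (629,50) and the wedge centre at (518,63) with yaw near 0, so the wedge line misses the foot by about 15 mm. Nudging the tail to +y turns it onto the foot. I'll move there now with the gripper shut.

```bash
python3 -m inch '[[[-0.74,-0.784,0,0,0,0],[-0.74,-0.784,0,0,0,0],[-0.74,-0.784,0,0,0,0],[-0.74,-0.784,0,0,0,0],[-0.74,-0.784,0,0,0,0],[-0.74,-0.784,0,0,0,0]]]' -1
python3 -m inch '[[[-0.74,-0.784,0,0,0,0],[-0.74,-0.784,0,0,0,0],[-0.74,-0.784,0,0,0,0],[-0.74,-0.784,0,0,0,0],[-0.74,-0.784,0,0,0,0],[-0.74,-0.784,0,0,0,0]]]'
python3 -m inch '[[[-0.74,-0.784,0.5,0,0,-0.046],[-0.74,-0.784,0.5,0,0,-0.046],[-0.74,-0.784,0.5,0,0,-0.046],[-0.74,-0.784,0.5,0,0,-0.046],[-0.74,-0.784,0.5,0,0,-0.046],[-0.74,-0.784,0.5,0,0,-0.046],[-0.74,-0.784,0.5,0,0,-0.046],[-0.74,-0.784,0.5,0,0,-0.046]]]'
cat >> h.py <<'E'
from scipy.spatial.transform import Rotation as Ro
def to(x,y,z,yaw=None):
    s=r.sense();R=Ro.from_euler("xyz",s["tcp_rot"]);d=R.inv().apply(np.array([x,y,z])-s["eef_pos"])/200
    g=Ro.from_euler("xyz",[np.pi,0,s["tcp_rot"][2] if yaw is None else yaw])
    print("at",s["clock"].__round__(2),s["eef_pos"].round(1),s["tcp_rot"].round(3),"F",s["contact_force"].round(2),"open",round(s["opening"],2));print("row",d.round(3),((R.inv()*g).as_rotvec()/np.pi).round(4))
E
python3 -c "
from h import *
to(468,15,8,2.984)"
```

```text
clock: 0.6
eef_pos: [281.5, 397.8, 230.8]
tcp_rot: [-3.138, 0.001, 2.838]
contact_force: [1.2, 0.2, -0.3]
opening: 0.144
grasp_force: 0.0
clock: 1.1
eef_pos: [376.7, 205.1, 231.2]
tcp_rot: [-3.14, 0.001, 2.837]
contact_force: [0.4, 0.6, -0.4]
opening: 0.001
grasp_force: 0.0
clock: 1.77
eef_pos: [469.8, 14.8, 130.2]
tcp_rot: [-3.141, -0.002, 2.981]
contact_force: [0.3, 0.8, -0.0]
opening: 0.0
grasp_force: 0.0
at 1.77 [469.8  14.8 130.2] [-3.141e+00 -2.000e-03  2.981e+00] F [ 0.25  0.81 -0.04] open 0.0
row [ 0.008 -0.     0.611] [-0.0001 -0.0007 -0.0009]
```

```bash
python3 -m inch '[[[0.005,0,0.3,0,0,0],[0.005,0,0.5,0,0,0],[0.005,0,0.6,0,0,0],[0.005,0,0.6,0,0,0],[0.005,0,0.6,0,0,0]]]'
python3 -m inch '[[[0.006,0.035,0,0,0,0],[0.01,0.05,0,0,0,0],[0.011,0.065,0,0,0,0],[0.013,0.08,0,0,0,0],[0.016,0.095,0,0,0,0],[0.018,0.112,0,0,0,0],[0.018,0.112,0,0,0,0]]]'
python3 -m inch '[[[-0.006,-0.1,0,0,0,0],[-0.006,-0.1,0,0,0,0],[-0.006,-0.1,-0.6,0,0,0],[0.2,-0.8,-0.6,0,0,0],[0.2,-0.8,-0.6,0,0,0],[0.2,-0.8,-0.6,0,0,0],[0.2,-0.8,-0.6,0,0,0]]]'
python3 - <<'E'
from h import *
a=r.grab_frame("top")[:,:,::-1]
cv2.imwrite("pics/c2.png",cv2.resize(a[180:300,250:400],None,fx=5,fy=5,interpolation=cv2.INTER_CUBIC))
E
```

```text
clock: 2.18
eef_pos: [467.2, 16.9, 10.6]
tcp_rot: [-3.141, -0.004, 2.985]
contact_force: [0.2, -0.2, 0.4]
opening: -0.002
grasp_force: 0.0
clock: 2.77
eef_pos: [469.1, 39.0, 11.7]
tcp_rot: [3.141, 0.001, 2.985]
contact_force: [0.2, -0.3, -0.2]
opening: 0.001
grasp_force: 0.0
clock: 3.35
eef_pos: [403.3, -114.2, 132.2]
tcp_rot: [3.142, -0.0, 2.985]
contact_force: [0.6, -0.6, -0.5]
opening: -0.001
grasp_force: 0.0
```

View pics/c2.png

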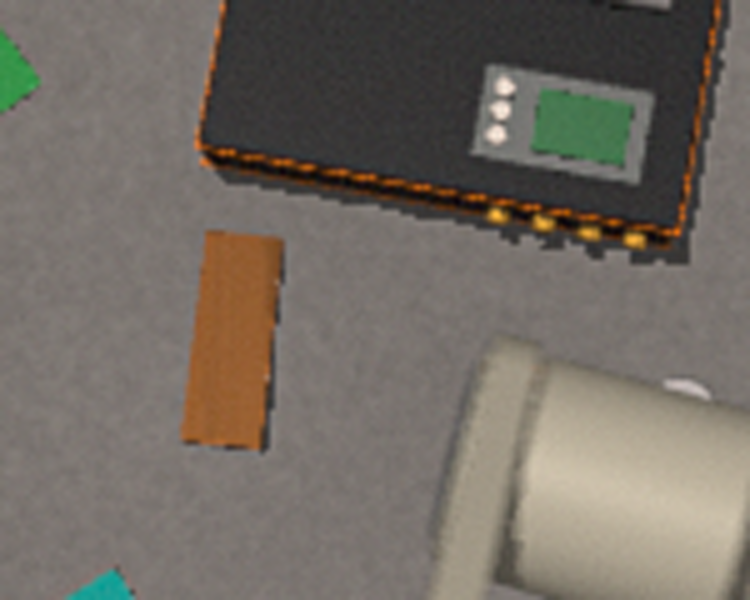

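The wedge has turned. Its thin-end corners are at crop (206,231) and (283,239), its thick-end corners at (181,442) and (265,450).

```bash
python3 - <<'E'
from h import *
np.set_printoptions(precision=1,suppress=True)
c=lambda L:np.array(L)/5+[250-.4,180-.4]
W=px2w("top",c([(206,231),(283,239),(265,447),(182,439)]),[2,2,19,19])
print(W);d=(W[0]+W[1]-W[2]-W[3])/2;y=np.arctan2(d[1],d[0]);b=(W[2]+W[3])/2;t=(W[0]+W[1])/2;print("yaw",y,"back",b,"tip",t,np.linalg.norm(d))
f=np.array([629.1,49.7]);print("line off at foot (wedge y of foot)",(f-t[:2])@[-np.sin(y),np.cos(y)], "side yaws",[np.arctan2(*(W[i]-W[j])[[1,0]]) for i,j in((0,3),(1,2))])
print("line back->foot yaw",np.arctan2(*(f-b[:2])[::-1]),np.hypot(*(f-b[:2])))
# tester check
print(px2w("top",c([(200,147)]),82.))
E
```

```text
[[579.9  80.    2. ]
 [575.   36.7   2. ]
 [457.   46.1  19. ]
 [461.7  91.7  19. ]]
yaw -0.08886192483927792 back [459.3  68.9  19. ] tip [577.5  58.3   2. ] 119.82592369833418
line off at foot (wedge y of foot) -4.032335864274001 side yaws [np.float64(-0.09874451204282182), np.float64(-0.07895007031671253)]
line back->foot yaw -0.11246500370338142 170.85526501848017
[[612.7  77.3  82. ]]
```

```bash
python3 -c "
from h import *
to(425,72.8,30,3.0296)"
```

```text
at 3.4 [ 402.5 -118.7  134.9] [-3.139e+00  2.000e-03  2.984e+00] F [-0.05 -2.15  1.98] open -0.0
row [0.04  0.965 0.522] [-0.0008  0.0007 -0.0146]
```

```bash
python3 -m inch '[[[0.04,0.965,0,0,0,-0.0146],[0.04,0.965,0,0,0,-0.0146],[0.04,0.965,0,0,0,-0.0146],[0.04,0.965,0,0,0,-0.0146],[0.04,0.965,0.3,0,0,-0.0146],[0.04,0.965,0.5,0,0,-0.0146],[0.04,0.965,0.5,0,0,-0.0146],[0.04,0.965,0.5,0,0,-0.0146]]]' -0.7; python3 -c "
from h import *
to(425,72.8,9,3.0296)"
```

```text
clock: 4.07
eef_pos: [423.6, 79.1, 27.8]
tcp_rot: [-3.14, -0.007, 3.031]
contact_force: [-2.1, -0.9, -0.8]
opening: 0.149
grasp_force: 0.0
at 4.07 [423.6  79.1  27.8] [-3.14  -0.007  3.031] F [-2.06 -0.91 -0.76] open 0.15
row [-0.011 -0.03   0.094] [-0.0006 -0.0021  0.0005]
```

```bash
python3 -m inch '[[[-0.005,-0.03,0.07,0,0,0],[-0.005,-0.03,0.09,0,0,0],[-0.005,-0.03,0.09,0,0,0],[-0.005,-0.03,0.09,0,0,0]]]'; python3 -c "
from h import *
to(448.4,70.1,9,3.0296)"
```

```text
clock: 4.4
eef_pos: [427.4, 72.4, 14.2]
tcp_rot: [3.141, 0.001, 3.029]
contact_force: [-1.1, 0.1, -0.3]
opening: 0.151
grasp_force: 0.0
at 4.4 [427.4  72.4  14.2] [3.141e+00 1.000e-03 3.029e+00] F [-1.08  0.1  -0.28] open 0.15
row [-0.106  0.001  0.026] [ 0.0001  0.0002 -0.0001]
```

```bash
python3 -m inch '[[[0,0,0.03,0,0,0],[0,0,0.03,0,0,0],[-0.05,0,0.03,0,0,0],[-0.08,0,0.03,0,0,0],[-0.11,0,0.03,0,0,0],[-0.14,0,0.03,0,0,0],[-0.17,0,0.03,0,0,0],[-0.2,0,0.03,0,0,0]]]';python3 -m inch '[[[-0.03,0,0,0,0,0],[-0.06,0,0,0,0,0],[-0.1,0,0,0,0,0],[-0.14,0,0,0,0,0],[-0.18,0,0,0,0,0],[-0.22,0,0,0,0,0],[-0.25,0,0,0,0,0],[-0.25,0,0,0,0,0]]]'; python3 - <<'E'
from h import *
to(629.1-83*.9937,49.7+83*.1118,9,3.0296)
a=r.grab_frame("top")[:,:,::-1];b=r.grab_frame("scene")[:,:,::-1]
x=cv2.resize(a[170:290,250:350],(400,480),interpolation=cv2.INTER_CUBIC)
y=cv2.resize(b[220:340,290:390],(400,480),interpolation=cv2.INTER_CUBIC)
cv2.imwrite("pics/c3.png",np.hstack([x,y]))
E
```

```text
clock: 5.07
eef_pos: [467.2, 68.0, 7.3]
tcp_rot: [-3.142, -0.0, 3.03]
contact_force: [-1.1, 0.7, 0.1]
opening: 0.148
grasp_force: 0.5
clock: 5.73
eef_pos: [518.3, 62.5, 7.5]
tcp_rot: [3.141, 0.002, 3.03]
contact_force: [-0.4, 0.3, -0.2]
opening: 0.146
grasp_force: 0.0
at 5.73 [518.3  62.5   7.5] [3.141e+00 2.000e-03 3.030e+00] F [-0.36  0.32 -0.19] open 0.15
row [-0.143 -0.002 -0.007] [0.0001 0.0005 0.0001]
```

View pics/c3.png

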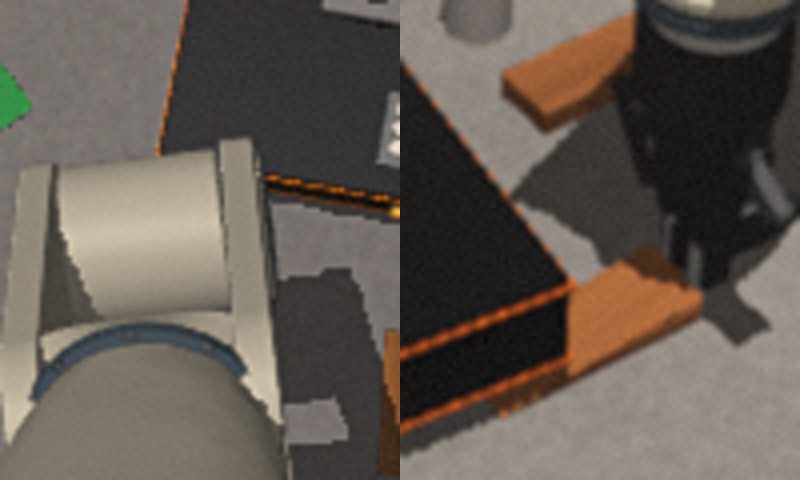

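The wedge is sliding thin end first under the front-left corner. In the right half, its left back corner is at crop (702,297) and its left tip corner near (505,412). I'll check its pose against the model.

```bash
python3 - <<'E'
from h import *
np.set_printoptions(precision=1,suppress=True)
p=lambda L:np.array(L)-[400,0]
g=p([(702,297),(500,413),(645,248)])/4+[290-.4,220-.4]
o=px2w("scene",g,[19,1,19.]);print("seen",o)
y=-.112;u=np.array([np.cos(y),np.sin(y)]);n=np.array([-u[1],u[0]]);B=np.array([518.3,62.5])+11*u
print("model",B+22*n,B+120*u+22*n,B-22*n)
d=(o[1]-o[0])[:2];print(np.arctan2(d[1],d[0]),np.hypot(*d))
E
```

```text
seen [[534.   84.3  19. ]
 [650.7  66.7   1. ]
 [533.1  40.3  19. ]]
model [531.7  83.1] [650.9  69.7] [526.8  39.4]
-0.14914385435368654 118.00791547781579
```

Model and image agree to about 2 mm. I'll push on to just short of contact, then take small steps.

```bash
python3 -m inch '[[[-0.03,0,0,0,0,0],[-0.06,0,0,0,0,0],[-0.09,0,0,0,0,0],[-0.115,0,0,0,0,0],[-0.115,0,0,0,0,0],[-0.115,0,0,0,0,0]]]'|head -4;for i in 1; do python3 -m inch '[[[-0.01,0,0,0,0,0],[-0.01,0,0,0,0,0],[-0.01,0,0,0,0,0]]]'|head -4; done
python3 -m inch '[[[-0.01,0,0,0,0,0],[-0.01,0,0,0,0,0],[-0.01,0,0,0,0,0]]]'|head -4
```

```text
clock: 6.33
eef_pos: [539.7, 59.9, 7.3]
tcp_rot: [3.142, 0.0, 3.03]
contact_force: [-0.2, -0.4, -0.0]
clock: 6.58
eef_pos: [541.1, 59.7, 7.3]
tcp_rot: [-3.142, -0.0, 3.03]
contact_force: [-0.1, 0.0, -0.4]
clock: 6.83
eef_pos: [543.4, 59.5, 7.3]
tcp_rot: [3.142, 0.0, 3.03]
contact_force: [0.3, -0.4, 0.1]
```

```bash
python3 -m inch '[[[-0.01,0,0,0,0,0],[-0.01,0,0,0,0,0]]]'|head -4;python3 -m inch '[[[-0.01,0,0,0,0,0],[-0.01,0,0,0,0,0]]]'|head -4
python3 -m inch '[[[-0.005,0,0,0,0,0],[-0.005,0,0,0,0,0]]]'|head -4;
```

```text
clock: 7.0
eef_pos: [545.5, 59.3, 7.3]
tcp_rot: [3.142, 0.0, 3.03]
contact_force: [-0.3, -0.0, 0.8]
clock: 7.17
eef_pos: [547.1, 59.0, 7.2]
tcp_rot: [-3.141, -0.001, 3.03]
contact_force: [0.0, -0.4, 1.2]
clock: 7.33
eef_pos: [547.6, 58.9, 7.2]
tcp_rot: [-3.141, -0.001, 3.03]
contact_force: [-4.0, 0.9, 2.9]
```

```bash
python3 -m inch '[[[-0.005,0,0,0,0,0],[-0.005,0,0,0,0,0]]]'|head -4;python3 -m inch '[[[-0.005,0,0,0,0,0],[-0.005,0,0,0,0,0]]]'|head -4
```

```text
clock: 7.5
eef_pos: [548.3, 58.8, 7.1]
tcp_rot: [-3.141, -0.002, 3.03]
contact_force: [-3.7, 0.3, 4.1]
clock: 7.67
eef_pos: [548.8, 58.7, 7.1]
tcp_rot: [-3.141, -0.003, 3.03]
contact_force: [-6.5, 0.8, 4.1]
```

```bash
python3 -m inch '[[[0,0,0,0,0,0],[0,0,0,0,0,0]]]'|head -4; python3 - <<'E'
from h import *
a=r.grab_frame("scene")[:,:,::-1];b=r.grab_frame("top")[:,:,::-1]
cv2.imwrite("pics/c4.png",np.hstack([cv2.resize(a[220:340,290:390],(400,480),interpolation=cv2.INTER_CUBIC),cv2.resize(b[170:290,250:350],(400,480),interpolation=cv2.INTER_CUBIC)]))
E
```

```text
clock: 7.83
eef_pos: [548.8, 58.7, 7.1]
tcp_rot: [-3.141, -0.003, 3.03]
contact_force: [-6.1, 1.3, 4.1]
```

```bash
python3 -m inch '[[[0.01,0,0,0,0,0],[0.03,0,0,0,0,0],[0.1,0,0,0,0,0],[0.15,0,0,0,0,0],[0.15,0,-0.1,0,0,0],[0.15,0,-0.3,0,0,0],[0.15,0,-0.5,0,0,0],[0.15,0,-0.55,0,0,0]]]';python3 -m inch '[[[0,0,0,0,0,0],[0,0,0,0,0,0],[0,0,0,0,0,0]]]' -1; python3 - <<'E'
from h import *
to(629.1,49.7,100)
a=r.grab_frame("scene")[:,:,::-1];b=r.grab_frame("top")[:,:,::-1]
cv2.imwrite("pics/c5.png",np.hstack([cv2.resize(a[220:340,290:390],(400,480),interpolation=cv2.INTER_CUBIC),cv2.resize(b[170:290,250:350],(400,480),interpolation=cv2.INTER_CUBIC)]))
E
```

```text
clock: 8.6
eef_pos: [523.1, 62.5, 122.5]
tcp_rot: [3.14, 0.007, 3.03]
contact_force: [1.4, -0.5, 0.4]
opening: 0.151
grasp_force: 0.0
clock: 8.85
eef_pos: [519.5, 62.0, 116.2]
tcp_rot: [-3.141, -0.001, 3.03]
contact_force: [0.2, -1.0, 0.0]
opening: 0.003
grasp_force: 0.0
at 8.85 [519.5  62.  116.2] [-3.141e+00 -1.000e-03  3.030e+00] F [ 0.23 -0.96  0.01] open 0.0
row [-0.552 -0.     0.08 ] [-0.0001 -0.0004  0.    ]
```

View pics/c5.png

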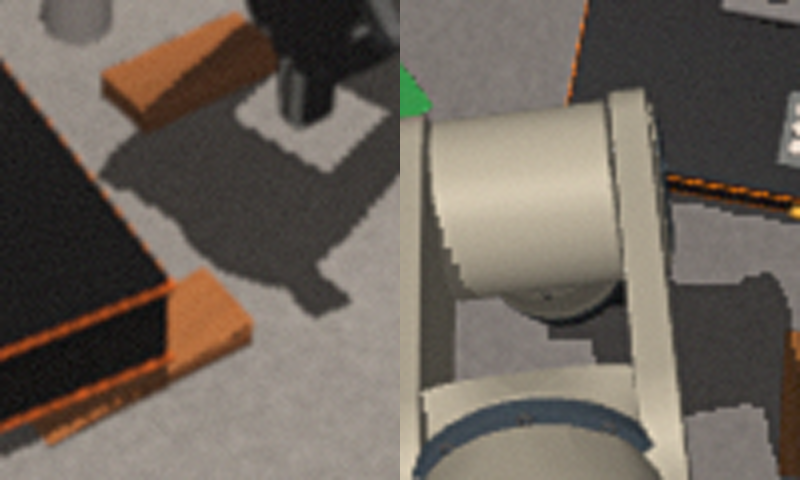

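The wedge sits under the front-left corner, its back end projecting at crop (210,300), and the tester looks level. Next is the press.

```bash
python3 -m inch '[[[-0.18,0,0,0,0,0],[-0.36,0,0,0,0,0],[-0.5,0,0,0,0,0],[-0.552,0,0,0,0,0],[-0.552,0,0.08,0,0,0],[-0.552,0,0.12,0,0,0],[-0.552,0,0.12,0,0,0],[-0.552,0,0.12,0,0,0]]]';python3 -c "
from h import *
to(629.1,49.7,82)"
```

```text
clock: 9.62
eef_pos: [628.3, 49.8, 91.9]
tcp_rot: [-3.141, -0.003, 3.03]
contact_force: [-0.3, -0.1, -0.1]
opening: 0.004
grasp_force: 0.0
at 9.62 [628.3  49.8  91.9] [-3.141e+00 -3.000e-03  3.030e+00] F [-0.29 -0.09 -0.12] open 0.0
row [-0.004  0.     0.05 ] [-0.0002 -0.0011  0.    ]
```

```bash
f(){ sed -n '2p;4p'; }; python3 -m inch '[[[0,0,0.02,0,0,0],[0,0,0.04,0,0,0],[0,0,0.04,0,0,0]]]'|f;python3 -m inch '[[[0,0,0.005,0,0,0],[0,0,0.005,0,0,0]]]'|f;python3 -m inch '[[[0,0,0.005,0,0,0],[0,0,0.005,0,0,0]]]'|f
```

```text
eef_pos: [629.6, 49.8, 84.9]
contact_force: [0.1, 0.5, -0.1]
eef_pos: [630.1, 49.8, 84.4]
contact_force: [-0.7, 0.2, -0.1]
eef_pos: [630.1, 49.8, 83.3]
contact_force: [0.0, 0.3, -0.8]
```

```bash
f(){ sed -n '2p;4p'; }; python3 -m inch '[[[0,0,0.005,0,0,0],[0,0,0.005,0,0,0],[0,0,0.005,0,0,0]]]'|f;python3 -m inch '[[[0,0,0.003,0,0,0],[0,0,0.003,0,0,0],[0,0,0.003,0,0,0]]]'|f
```

```text
eef_pos: [630.0, 49.8, 82.2]
contact_force: [0.0, 0.3, 0.0]
eef_pos: [630.1, 49.8, 81.7]
contact_force: [-0.1, -0.5, 1.0]
```

```bash
f(){ sed -n '2p;4p'; }; python3 -m inch '[[[0,0,0.003,0,0,0],[0,0,0.003,0,0,0],[0,0,0.003,0,0,0]]]'|f;python3 -m inch '[[[0,0,0.003,0,0,0],[0,0,0.003,0,0,0],[0,0,0.003,0,0,0]]]'|f
```

```text
eef_pos: [630.1, 49.8, 81.6]
contact_force: [-1.0, -0.9, 5.6]
eef_pos: [630.1, 49.9, 81.4]
contact_force: [-3.2, 0.9, 9.4]
```

The corner carries 9 N with only 0.2 mm of give. I'll hold briefly, then retreat.

```bash
python3 -m inch '[[[0,0,0,0,0,0],[0,0,0,0,0,0],[0,0,0,0,0,0],[0,0,0,0,0,0]]]'|sed -n '2p;4p';python3 -m inch '[[[0,0,-0.03,0,0,0],[0,0,-0.2,0,0,0],[0,0,-0.4,0,0,0],[0.4,0,-0.6,0,0,0],[0.8,0.4,-0.8,0,0,0],[0.9,0.6,-0.9,0,0,0],[0.9,0.9,-0.9,0,0,0],[0.9,0.9,-0.9,0,0,0]]]'
python3 -m inch '[[[0,0.5,0,0,0,0],[0,0.9,0,0,0,0],[0,0.9,0,0,0,0],[0,0.9,0,0,0,0],[0,0.9,0,0,0,0],[0,0.9,0,0,0,0],[0,0.9,0,0,0,0],[0,0.9,0,0,0,0]]]'
python3 - <<'E'
from h import *
a=r.grab_frame("scene")[:,:,::-1];b=r.grab_frame("top")[:,:,::-1]
cv2.imwrite("pics/c6.png",np.hstack([cv2.resize(a[190:350,180:400],None,fx=1.8,fy=2.5),cv2.resize(b[130:300,270:420],(400,400))]))
E
```

```text
eef_pos: [630.1, 49.9, 81.4]
contact_force: [-4.3, 1.0, 9.8]
clock: 12.2
eef_pos: [502.9, 179.5, 238.0]
tcp_rot: [3.141, 0.001, 3.029]
contact_force: [1.1, 0.6, 0.2]
opening: 0.0
grasp_force: 0.0
clock: 12.87
eef_pos: [523.8, 356.4, 236.3]
tcp_rot: [-3.14, -0.001, 3.03]
contact_force: [1.0, 0.4, -0.9]
opening: -0.002
grasp_force: 0.0
```

View pics/c6.png

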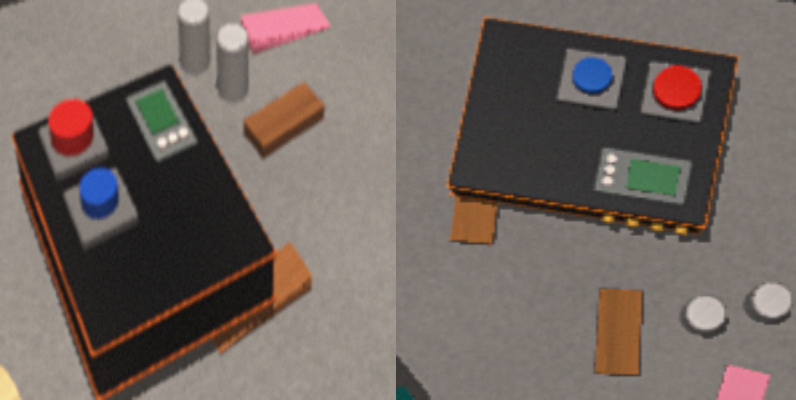

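The wedge stays under the corner, with its back at right-half (450-495,242), and the bystanders are where they were. One quick check that tester, packing and caps have not shifted in the top image, then I sign off.

```bash
python3 - <<'E'
from h import *
a=cv2.imread("pics/top0.png",0).astype(np.float32);b=cv2.cvtColor(r.grab_frame("top"),cv2.COLOR_RGB2GRAY).astype(np.float32)
for n,(x0,y0,x1,y1) in dict(tester=(285,132,405,215),pack=(335,245,370,297),caps=(374,246,424,278)).items():
    print(n,cv2.phaseCorrelate(a[y0:y1,x0:x1],b[y0:y1,x0:x1]))
to(524,356,236)
E
```

```text
tester ((0.06963473354549876, -0.09554874001969438), 0.9904052534809819)
pack ((0.0211622291795166, -0.09674016826968312), 1.004056568253678)
caps ((-0.018997882492165274, -0.006600063447066873), 0.9856861041486263)
at 13.02 [524.2 356.2 236.8] [-3.141  0.     3.029] F [ 0.49  0.59 -0.57] open 0.01
row [ 0.001 -0.001  0.004] [-0.0001  0.     -0.    ]
```

```bash
python3 -c "
from rig import r
print(r.sign_off())"
```

```text
the job is handed in; nothing more can be done
None
```

The wedge is seated under the tester's short front-left foot, the corner held a press of about 10 N with almost no give, and I moved the arm clear and handed the job in at about 13 s; the tester, packing block and caps had not shifted in the top view.

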